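Fit the mixing paddle on the bench mixer and hold it home

ROBOT

A 6-joint arm with a two-finger parallel gripper is mounted at the origin on a cart in front of the work surface, level with it; the furniture and walls round the work are solid. World frame = base frame: x ahead of the robot, y to its left, z up, the work surface at z = 0. Lengths are in m, angles in rad, forces in N, time in s.
With the tool pointing down it reaches from about 0.25 to 0.725 m from the base axis. Payload 4 kg.
Tool frame: the origin (TCP) lies between the finger pads, 19 mm behind the fingertips; this is the grasp point; z points along the fingers, y is the line along which they close (so a half turn about z gives the same grasp; the last joint's range is limited). The gripper opens to 85 mm and grips with 20 to 120 N. Pads are 22 mm wide; open, the fingers measure 114 mm over their backs; the gripper's body (76 mm by 85 mm) begins 54 mm behind the grasp point. The pads swing forward as they close: fully open they stand 13 mm farther back than shut.
Start: joints at [-1.29, 0.241, 0.005, 1.335, 0, 1.571], TCP at [0.139, -0.48, 0.25] pointing down, gripper open.
Joint ranges: [-2.72, 2.72], [-1.05, 1.87], [-1.09, 1.28], [-1.99, 2.15], [-1.42, 1.44], [-3.14, 3.14]. Speed limits (rad/s): [2.79, 2.79, 3.14, 3.14, 3.14, 3.14].

INTERFACE

Orientations are given as a unit quaternion [x, y, z, w].
In Python, from workcell import bot, camrig, job, get_obs gives the robot as it stands (bot), with the cameras (camrig), the job (job) and the readings as plain functions.
- The arm moves only by the shell command python3 jog.py, which reads ROWS from standard input. ROWS is one flat JSON list of numbers that holds 1 to 10 rows one after another, with no inner brackets; each row has 7 numbers: a rotation vector rx, ry, rz in a scale on which 1.0 is 180 degrees, then dx, dy, dz in a scale on which 1.0 is 0.6 m, then the finger opening in m; each row is the pose to reach, as a shift and turn from the pose commanded when the command began, along the tool's axes at that moment; what a row does not reach only later rows make up. A row lasts 1/8 s, in which the tool goes at most 0.0625 m and 0.188 rad, less where a joint would pass 70% of its speed; a pose out of reach is approached as far as the arm can. The fingers move at their own pace and stop on an object; the grip force is fixed at half the most. Time passes only in rows, so rows that do not move let the fingers close. It prints the time, the measured TCP pose, the force, the opening and the grip force at its end. Shift and turn numbers lie between -1 and 1, and a call with a number outside is refused. Input that does not fit is refused with a message, and nothing moves.
- get_obs(): the state, without advancing time (a new reading comes with each control period).
- camrig.camera(name): name is "scene" or "side" or "wrist"; returns the picture (400x640x3 uint8, red, green, blue); there is no depth.
- camrig.calibration(name): a dict with "mtx" (3x3 intrinsics, pixels), "k1" (the pictures are not rectified: a ray, as slopes to the right and down, at radius r is drawn at 1 + k1 r^2 times it, then the intrinsics apply), "R" (3x3) and "t" (3): a world point X has camera coordinates R X + t. Camera axes: x right, y down, z forward; pixel columns grow to the right and rows downward; lengths in m; the calibration is good to about 2 mm. A picture is of the moment at which its call begins: read the wrist's pose just before it. calibration takes no time and is no camera call; for the wrist camera it gives the pose at the moment of the call.
- job.job_done(): hands the job in; it is judged then, once.
The state is a dict: "clock": time; "joint_pos": joint angles; "joint_vel": joint speeds; "tau": joint torques, N m; "eef_pos": TCP position; "tool_rot": TCP orientation; "ft_force": force on the tool from outside, world axes, zero at the start; "ft_torque": the same for the moment, N m; "grip_width": finger opening in m; "grasp_force": force on a finger pad.
Only numpy, scipy, OpenCV 4.12 (cv2) and the standard library are available. Lean on these libraries where they do the work, as an engineer would, in place of code of your own. Each camera call takes 0.05 s, during which the arm holds its last target. There are 200 camera calls.

TASK

Fit the two-bladed mixing paddle on the drive spindle in the bowl of the bench mixer: turn it until the splines mesh, without forcing it, and press it fully home against the sprung shaft seal. Finish while still gripping the paddle and holding it pressed down, so that I can tighten the draw bolt from below; leave the disc stirrer and the other things on the bench alone.

Things in the scene. Friction and masses are not known exactly. Their poses are not given: they have to be found in the camera images.
- paddle: The mixing paddle: the stirring head with two flat steel blades. Loose, 0.18 to 0.29 kg, stands upright. Origin: centre of the hub's underside; z up the hub, x along the blades (79 mm to each side of the axis, 40 mm high, pitched, 1 mm above the underside). Aluminium hub 47 mm in diameter, 52 mm high, with a black square grip on top (86 mm in all).
- paddle_grip (a point): Middle of the paddle's grip, 68 mm above the hub's underside. The grip is an upright square block 28 x 28 mm, sides along x and y, standing on the hub from 52 to 83 mm above the underside, with a low dome to 86 mm. Pinch it from above on two facing sides; the hub leaves an 8 mm shoulder round it at 52 mm on which fingertips may rest.
- paddle_bore (a point): Mouth of the hub's bore, at the centre of its underside. The bore is a cross, 46 mm deep: four slots along +x, -x, +y, -y, each 11 mm wide and reaching 16.5 mm from the axis. So the paddle fits the spindle in four positions a quarter turn apart, with about 5 degrees and 1.5 mm of play either way.
- disc_stirrer: The other stirring head, which is not wanted and must be left standing: same hub and grip, but with a flat toothed steel disc 112 mm in diameter at the foot instead of blades. Origin at the centre of the hub's underside. It stands next to the paddle; which of the two is nearer the mixer varies.
- mixer: Bench mixer, fixed: grey housing 250 x 240 mm, dial and switch on its front (-x); on it a round steel bowl, 198 mm outer diameter. Origin: centre of its underside on the bench; z up. Bowl rim 149 mm and bowl floor 75 mm above the bench, inner diameter 182 mm at the floor. The drive spindle stands in the middle of the bowl (x = y = 0 here) in a round boss that ends 85 mm above the bench.
- drive_tip (a point): Tip of the drive spindle, on its axis, 126 mm above the bench; turns with it. z up, x and y along the splines. The top 19 mm is a plain pilot nose, 12 mm in diameter, end tapered. From 107 mm above the bench down, four splines 8 mm wide with rounded tops form a cross 28 mm across. Its angle varies; it turns only stiffly (0.4 N m), so it stays put while the paddle is turned on it.
- seal (a joint): Travel of the sprung shaft seal, a black ring 44 mm wide round the spindle's foot: 0 up (face 94 mm above the bench), growing downwards (m). It pushes back with 4.5 N at first and 10 N at 0.009, more than the paddle weighs. At 0.009 the hub's underside meets the rigid boss, 85 mm above the bench: fully home. Let go, the paddle springs up again.
- plaster_jug: Bystander: white plastic measuring jug, 135 mm high, standing behind. Origin at the centre of its underside.
- slip_tub: Bystander: pale plastic tub 88 mm wide, 66 mm high, to the right of the mixer. Origin at the centre of its underside.
- bisque_cup: Bystander: unglazed cup 68 mm wide, 62 mm high, near the front edge. Origin at the centre of its underside.
- wooden_rib: Bystander: flat wooden rib 99 x 55 x 6 mm lying near the front edge. Origin at the centre of its underside.
- rubber_kidney: Bystander: flat red rubber kidney 99 x 40 x 8 mm lying behind the stirring heads. Origin at the centre of its underside.

How it is judged:
At the end, for the whole second after the job is handed in: The two-bladed paddle is upright (within 4.5 degrees) and meshed on the spindle (axis within 4 mm), its hub within 3 mm of the boss and the sprung seal down by at least 6 of its 9 mm, kept so through the last second by fingers that still grip it (tool point no higher than the top of the grip) (z of paddle in the frame of mixer below 0.088 m and value of joint seal above 0.006 m and horizontal distance between paddle and drive_tip below 0.004 m and angle between paddle's own z axis and vertical below 0.08 rad and contact force between the fingers and paddle above 2 N and z of the grasp point in the frame of paddle below 0.092 m); the arm keeps its last pose, push and grip.
It fails at once if the paddle or a stirring head is forced onto the mixer (more than 80 N) (contact force between any of paddle, disc_stirrer and mixer above 80 N).
It fails at once if the disc stirrer is moved or knocked over (distance of disc_stirrer from where it was at the start of the episode above 0.03 m or angle between disc_stirrer's own z axis and vertical above 0.3 rad).
It fails at once if a bystander on the bench is moved (distance of any of plaster_jug, slip_tub, bisque_cup, wooden_rib, rubber_kidney from where it was at the start of the episode above 0.03 m).
It also fails if it takes over 42 s, if anything falls off the work surface, if the arm or the gripper's body presses on something with over 40 N, if the wrist force passes 120 N, or if a joint passes its speed limit or range.

## Working session

There is one attempt and no reset: what is moved stays moved. The work goes in short steps, Python scripts to look and compute and a shell command to move; the robot and the scene stay as the last step left them, time stands still between calls to the robot, and variables do not carry over. Pictures are saved under pics/ and viewed, at most 10 in all, crops included, and the job is handed in when it is done.

```bash
ls; mkdir -p pics; python3 - <<'E'
from workcell import bot, camrig, job, get_obs
import cv2,numpy as np
for n in("scene","side"):
    cv2.imwrite(f"pics/{n}0.png",camrig.camera(n)[:,:,::-1]); c=camrig.calibration(n); print(n,c["mtx"],c["k1"],-np.array(c["R"]).T@c["t"])
o=get_obs();print(o["clock"],o["eef_pos"],o["tool_rot"])
E
```

```text
jog.py
pics
workcell.py
scene [[439.5994174    0.         315.83573306]
 [  0.         439.5994174  197.39062886]
 [  0.           0.           1.        ]] -0.0296030688668085 [-0.30400093  0.49345768  1.36158924]
side [[500.82903175   0.         316.31816391]
 [  0.         500.82903175 192.64678312]
 [  0.           0.           1.        ]] -0.10842622392155586 [-0.18923579  1.00449468  1.0239263 ]
0.1 [ 0.13841812 -0.47989184  0.24919775] [ 9.90159909e-01  1.39937288e-01 -1.16040946e-04 -9.47164943e-04]
```

View pics/scene0.png

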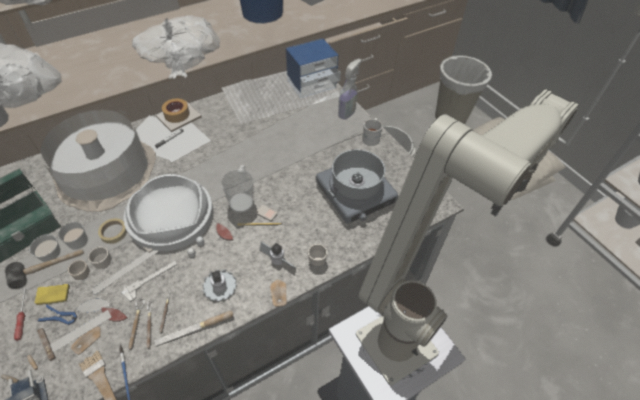

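View pics/side0.png

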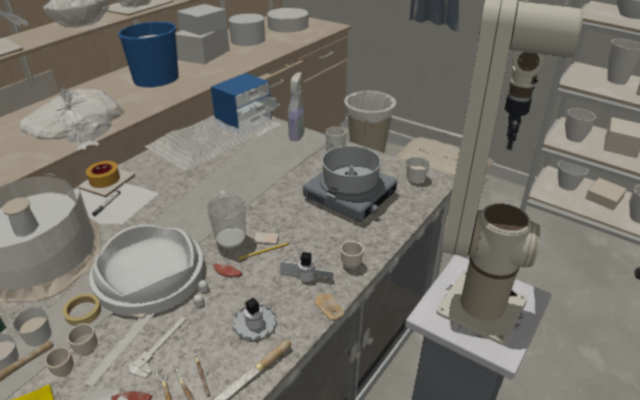

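The scene view shows the paddle with its grip at about (278,250), the disc stirrer at (217,282) and the mixer bowl with spindle at (357,180). In the side view these are at (306,260), (253,306) and (350,175).

```bash
cat > h.py <<'E'
from workcell import bot, camrig, job, get_obs
import cv2,numpy as np
from scipy.spatial.transform import Rotation as Ro
def cal(n):
    c=camrig.calibration(n); return {k:(np.array(v) if k!="k1" else v) for k,v in c.items()}
def ray(c,uv):
    p=cv2.undistortPoints(np.array([[uv]],float),c["mtx"],np.array([c["k1"],0,0,0,0.])).ravel()
    d=c["R"].T@np.array([p[0],p[1],1]); return -c["R"].T@c["t"],d/np.linalg.norm(d)
def plane(c,uv,z):
    o,d=ray(c,uv); return o+d*(z-o[2])/d[2]
def tri(rs):
    A=sum(np.eye(3)-np.outer(d,d) for o,d in rs); b=sum((np.eye(3)-np.outer(d,d))@o for o,d in rs)
    x=np.linalg.solve(A,b); return x,[np.linalg.norm(np.cross(x-o,d)) for o,d in rs]
def proj(c,X):
    r,_=cv2.Rodrigues(c["R"]); return cv2.projectPoints(np.array([X],float),r,c["t"],c["mtx"],np.array([c["k1"],0,0,0,0.]))[0].ravel()
def tool(dw):  # world shift -> tool axes
    return Ro.from_quat(get_obs()["tool_rot"]).inv().apply(dw)
E
python3 - <<'E'
from h import *
np.set_printoptions(precision=4,suppress=True)
S,D=cal("scene"),cal("side")
for n,a,b in(("paddle",(278,250),(306,260)),("disc",(216,279),(253,306)),("spindle",(357,179),(350,172))):
    print(n,*tri([ray(S,a),ray(D,b)]))
for n,a,b in(("cup",(317,252),(351,250)),("jug",(238,178),(226,206)),):print(n,*tri([ray(S,a),ray(D,b)]))
print(Ro.from_quat(get_obs()["tool_rot"]).as_matrix())
w=cal("wrist");o=get_obs();T=Ro.from_quat(o["tool_rot"]).as_matrix()
print("cam in tool",T.T@(-w["R"].T@w["t"]-o["eef_pos"]),"\n",w["R"]@T,w["mtx"])
for n in("scene","side"):
    im=camrig.camera(n)
    if n=="scene": cr=im[140:310,190:420]
    else: cr=im[140:340,220:450]
    cv2.imwrite(f"pics/{n}1.png",cv2.resize(cr[:,:,::-1],None,fx=3,fy=3,interpolation=2))
E
```

```text
paddle [0.4625 0.175  0.0531] [np.float64(0.0028579654632297806), np.float64(0.0028579654632298218)]
disc [0.4526 0.4074 0.0746] [np.float64(0.0033243556048676627), np.float64(0.0033243556048675794)]
spindle [ 0.571  -0.2223  0.1004] [np.float64(0.006032027666435769), np.float64(0.006032027666435816)]
cup [0.387  0.0599 0.049 ] [np.float64(0.0005002152479816289), np.float64(0.000500215247981498)]
jug [0.7793 0.173  0.1117] [np.float64(0.003569098787052359), np.float64(0.003569098787052201)]
[[ 0.9608  0.2771 -0.0005]
 [ 0.2771 -0.9608  0.0018]
 [ 0.     -0.0019 -1.    ]]
cam in tool [ 0.0728 -0.0004 -0.1241] 
 [[-0.0004  1.     -0.0006]
 [-0.9581 -0.0005 -0.2865]
 [-0.2865  0.0004  0.9581]] [[298.2236   0.     316.9623]
 [  0.     298.2236 194.2469]
 [  0.       0.       1.    ]]
```

View pics/scene1.png

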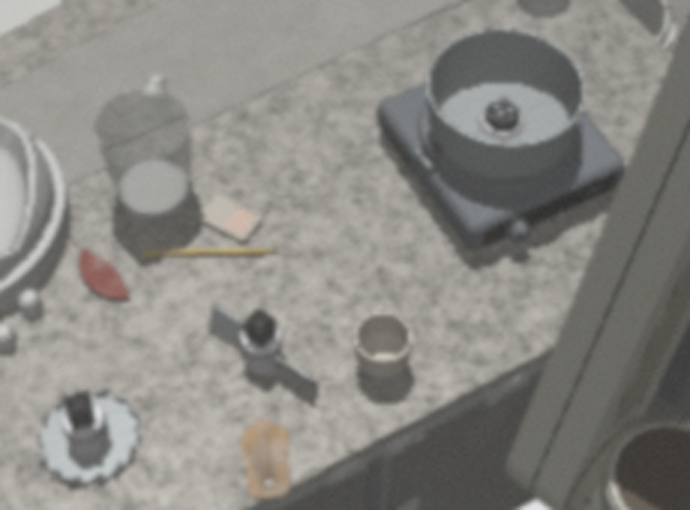

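The enlarged scene shows the paddle alone with its blades running from upper left to lower right, the cup on its right, and the spindle visible in the bowl. I'll take wrist views of the spindle first, then the paddle.

The manual's scale: shifts go in shares of 0.6 m and turns go in shares of 180 degrees. Converting my numbers, 0.487 m / 0.6 = 0.8117, 0.42 m / 0.6 = 0.7.

```bash
cat > snap.py <<'E'
from h import *; import sys,pickle
o=get_obs();c=cal("wrist");im=camrig.camera("wrist")
cv2.imwrite(f"pics/{sys.argv[1]}.png",im[:,:,::-1]);pickle.dump(c,open(f"{sys.argv[1]}.pkl","wb"))
print(o["clock"],o["eef_pos"].round(4) if hasattr(o["eef_pos"],"round") else o["eef_pos"],o["tool_rot"])
E
echo '[0,0,0,0.1,-0.0267,-0.01,0.085,0,0,0,0.2,-0.0533,-0.0208,0.085,0,0,0,0.3,-0.08,-0.0333,0.085,0,0,0,0.4,-0.1067,-0.0417,0.085,0,0,0,0.5,-0.1333,-0.05,0.085,0,0,0,0.6,-0.16,-0.0667,0.085,0,0,0,0.7,-0.1833,-0.075,0.085,0,0,0,0.8117,-0.2133,-0.0833,0.085,0,0,0,0.8117,-0.2133,-0.0833,0.085,0,0,0,0.8117,-0.2133,-0.0833,0.085]' | python3 jog.py
python3 snap.py w1
```

```text
clock: 1.45
eef_pos: [0.571, -0.2221, 0.2992]
tool_rot: [0.99, 0.141, -0.001, -0.0]
ft_force: [-0.4, 0.3, 0.3]
grip_width: 0.0849
grasp_force: 0.0
1.45 [ 0.571  -0.2221  0.2992] [ 9.90076925e-01  1.40523627e-01 -8.68872560e-04 -1.94617126e-04]
```

View pics/w1.png

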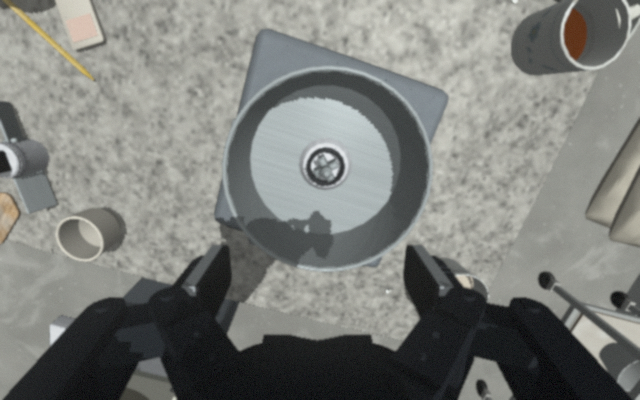

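Wrist view: the bowl is centred near (328,168) and the spindle nose is at about (326,166). The spline cross is small, so I'll lower the camera over it.

In the tool's units: 0.09 m / 0.6 = 0.15, -0.06 m / 0.6 = -0.1.

```bash
echo '[0,0,0,-0.05,0,0.075,0.085,0,0,0,-0.1,0,0.15,0.085,0,0,0,-0.1,0,0.15,0.085]' | python3 jog.py
python3 snap.py w2
python3 -c "
import cv2
a=cv2.imread('pics/w2.png')[20:180,220:440];b=cv2.imread('pics/w1.png')[106:226,246:406]
cv2.imwrite('pics/w2c.png',cv2.resize(a,(770,560),interpolation=2))"
```

```text
clock: 1.88
eef_pos: [0.5041, -0.2381, 0.2039]
tool_rot: [0.99, 0.138, -0.007, -0.004]
ft_force: [0.5, 0.3, 0.7]
grip_width: 0.085
grasp_force: 0.0
1.875 [ 0.5041 -0.2381  0.2039] [ 0.99045674  0.13755226 -0.00738808 -0.00449878]
```

View pics/w2c.png

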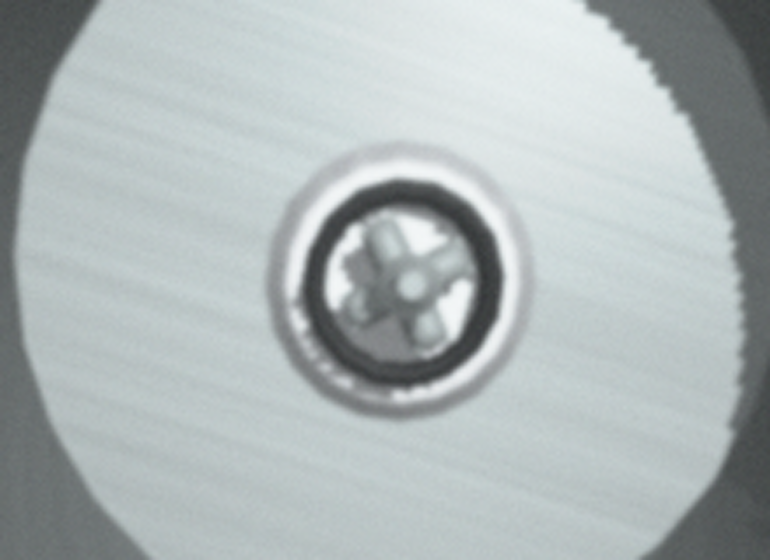

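Spindle crop (scale 3.5, origin 220,20): nose tip at (412,286), black seal ring centred at (403,283). The spline arms end at (383,228), (430,335), (458,256) and (353,311).

```bash
python3 - <<'E'
from h import *;import pickle
np.set_printoptions(precision=4,suppress=True)
C={n:pickle.load(open(n+".pkl","rb")) for n in("w1","w2")}
R=[]
for n,(u,v),rr in(("w1",(326,166),30),("w2",(336,101),45)):
    g=cv2.cvtColor(cv2.imread(f"pics/{n}.png"),6); 
    m=np.zeros_like(g);cv2.circle(m,(u,v),rr,255,-1); m=((g<85)&(m>0)).astype(np.uint8)
    cs=max(cv2.findContours(m,0,2)[0],key=cv2.contourArea)
    e=cv2.fitEllipse(cs);print(n,e);R.append(ray(C[n],e[0]));print(plane(C[n],e[0],.094))
print("seal tri",*tri(R))
f=lambda x,y:(220+x/3.5-.36,20+y/3.5-.36)
c=C["w2"];print("tip@.126",plane(c,f(412,286),.126))
P=[plane(c,f(*p),.107)[:2] for p in((383,228),(430,335),(458,256),(353,311))]
print((P[0]+P[1])/2,(P[2]+P[3])/2)
for a,b in((P[0],P[1]),(P[2],P[3])):d=a-b;print(np.linalg.norm(d),np.degrees(np.arctan2(d[1],d[0]))%90)
print(tri([ray(C["w1"],(326,165.5)),ray(c,f(412,286))]))
o=get_obs();print(o["clock"],o["eef_pos"],Ro.from_quat(o["tool_rot"]).as_matrix())
print("to paddle view",tool(np.array([.4625,.175,.25])-o["eef_pos"]))
E
```

```text
w1 ((325.0302734375, 166.48953247070312), (35.272735595703125, 35.80039978027344), 53.32923126220703)
[ 0.5796 -0.2286  0.094 ]
w2 ((334.4486389160156, 101.09659576416016), (53.825828552246094, 56.14240264892578), 21.464157104492188)
[ 0.5789 -0.229   0.094 ]
seal tri [ 0.5789 -0.229   0.0905] [np.float64(0.00011893915058149708), np.float64(0.00011893915058145886)]
tip@.126 [ 0.5789 -0.2294  0.126 ]
[ 0.5796 -0.2292] [ 0.5792 -0.2289]
0.022948319964027648 41.170384393544914
0.023576211063324293 42.79167848572587
(array([ 0.5794, -0.2309,  0.0846]), [np.float64(0.0007552683364665173), np.float64(0.0007552683364665959)])
1.925 [ 0.5088 -0.2395  0.2078] [[ 0.9619  0.2733 -0.0064]
 [ 0.2733 -0.9619  0.0029]
 [-0.0054 -0.0045 -1.    ]]
to paddle view [ 0.0686 -0.4115 -0.0407]
```

Spindle found at (0.579,-0.229), spline angle about 42° mod 90. Now to view the paddle.

In the tool's units: -0.41 m / 0.6 = -0.6833, -0.05 m / 0.6 = -0.0833.

```bash
echo '[0,0,0,0,-0.05,-0.075,0.085,0,0,0,0,-0.15,-0.0833,0.085,0,0,0,0.0083,-0.25,-0.0833,0.085,0,0,0,0.0167,-0.35,-0.0833,0.085,0,0,0,0.0167,-0.45,-0.0833,0.085,0,0,0,0.025,-0.55,-0.0833,0.085,0,0,0,0.0333,-0.65,-0.0833,0.085,0,0,0,0.0333,-0.6833,-0.0833,0.085,0,0,0,0.0333,-0.6833,-0.0833,0.085]' | python3 jog.py
python3 snap.py w3; echo '[0,0,0,0.05,0,0.05,0.085,0,0,0,0.0833,0,0.1,0.085,0,0,0,0.0833,0,0.1,0.085,0,0,0,0.0833,0,0.1,0.085]' | python3 jog.py; python3 snap.py w4
python3 -c "
import cv2
a=[cv2.imread(f'pics/w{i}.png') for i in(3,4)]
cv2.imwrite('pics/w34.png',cv2.hconcat([x[0:400,120:520] for x in a]))"
```

```text
clock: 3.05
eef_pos: [0.4268, 0.1399, 0.2618]
tool_rot: [0.988, 0.153, 0.001, -0.008]
ft_force: [0.9, -0.8, -0.4]
grip_width: 0.0851
grasp_force: 0.0
3.05 [0.4268 0.1399 0.2618] [ 9.88194942e-01  1.52967394e-01  5.68323447e-04 -8.45039817e-03]
clock: 3.6
eef_pos: [0.4733, 0.1542, 0.2008]
tool_rot: [0.988, 0.152, -0.001, -0.009]
ft_force: [0.3, -0.8, 0.6]
grip_width: 0.085
grasp_force: 0.0
3.6 [0.4733 0.1542 0.2008] [ 0.98828425  0.15237937 -0.00131258 -0.00854645]
```

View pics/w34.png

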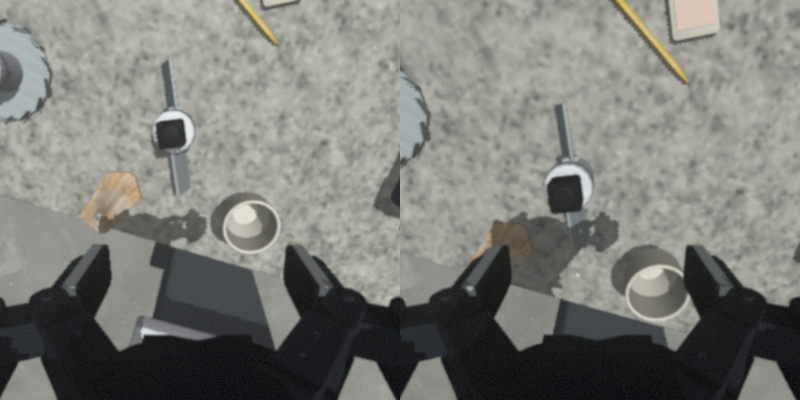

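Left half (w3): the grip is at (172,134) in the crop, with blade ends at (168,64) and (181,188). Right half (w4): the grip is at (565,193). The cup is at lower right, clear of the paddle.

```bash
python3 - <<'E'
from h import *;import pickle
np.set_printoptions(precision=4,suppress=True)
R=[]
for n,(u,v) in(("w3",(292,132)),("w4",(285,190))):
    c=pickle.load(open(n+".pkl","rb"))
    im=cv2.imread(f"pics/{n}.png");g=im.max(2);m=np.zeros_like(g);cv2.circle(m,(u,v),30,255,-1);m=((g<60)&(m>0)).astype(np.uint8)
    cs=max(cv2.findContours(m,0,2)[0],key=cv2.contourArea);r=cv2.minAreaRect(cs);print(n,r)
    R.append(ray(c,r[0]));B=[plane(c,p,.083)[:2] for p in cv2.boxPoints(r)];d=B[1]-B[0];e=B[2]-B[1]
    print(" grip top",plane(c,r[0],.083),np.linalg.norm(d),np.linalg.norm(e),np.degrees(np.arctan2(d[1],d[0]))%90,np.degrees(np.arctan2(e[1],e[0]))%90)
    t=((288,64),(301,188)) if n=="w3" else ((281,106),(295,245))
    A=[plane(c,p,.021)[:2] for p in t];d=A[0]-A[1];print(" blades",(A[0]+A[1])/2,np.linalg.norm(d),np.degrees(np.arctan2(d[1],d[0])))
    hub=((im.min(2)>150)).astype(np.uint8)*255;k=np.zeros_like(g);cv2.circle(k,(u,v),32,255,-1);hub&=k
    ch=max(cv2.findContours(hub,0,2)[0],key=cv2.contourArea);e=cv2.minEnclosingCircle(ch);print(" hub",e,plane(c,e[0],.052))
print(*tri(R))
o=get_obs();print(o["eef_pos"],o["joint_pos"]);T=Ro.from_quat(o["tool_rot"]).as_matrix();print(T,np.degrees(np.arctan2(T[1,1],T[0,1])))
E
```

```text
w3 ((290.4258117675781, 133.94322204589844), (25.904088973999023, 25.8380069732666), 82.40535736083984)
 grip top [0.4615 0.1823 0.083 ] 0.025776415595185967 0.025538247296991924 24.896548188036206 24.599054133339195
 blades [0.4614 0.1833] 0.1471803643729929 22.55766988451593
 hub ((292.0462951660156, 131.87538146972656), 31.95404624938965) [0.4607 0.1834 0.052 ]
w4 ((284.481689453125, 194.3353729248047), (35.006797790527344, 32.46687316894531), 83.6598129272461)
 grip top [0.4645 0.1828 0.083 ] 0.027305496201998514 0.03080871576811491 24.163564158921403 22.716518327862218
 blades [0.4606 0.1853] 0.1504191890440611 21.57666504334906
 hub ((289.8463134765625, 190.64242553710938), 27.951745986938477) [0.4595 0.18   0.052 ]
[0.4599 0.1833 0.0688] [np.float64(1.1384343788687525e-05), np.float64(1.1384343788709692e-05)]
[0.4734 0.1545 0.2013] [ 0.3055  0.2627 -0.0953  1.2116  0.0174  3.1407]
[[ 0.9534  0.3017 -0.0041]
 [ 0.3017 -0.9533  0.0169]
 [ 0.0012 -0.0174 -0.9998]] -72.43928838035818
```

In the tool's units: -0.031 m / 0.6 = -0.0517, -0.02 m / 0.6 = -0.0333, -1.675 rad / 3.1416 = -0.5332.

```bash
echo '[0,0,-0.0592,0,-0.0167,0,0.085,0,0,-0.1184,0,-0.0333,0,0.085,0,0,-0.1776,-0.0067,-0.0517,0,0.085,0,0,-0.2368,-0.0067,-0.0517,0,0.085,0,0,-0.296,-0.0067,-0.0517,0,0.085,0,0,-0.3552,-0.0067,-0.0517,0,0.085,0,0,-0.4144,-0.0067,-0.0517,0,0.085,0,0,-0.4736,-0.0067,-0.0517,0,0.085,0,0,-0.5332,-0.0067,-0.0517,0,0.085,0,0,-0.5332,-0.0067,-0.0517,0,0.085]' | python3 jog.py
cat > st.py <<'E'
from h import *;import sys
np.set_printoptions(precision=4,suppress=True)
x,y,z,yaw=map(float,sys.argv[1:]);o=get_obs();r=Ro.from_quat(o["tool_rot"]);a=np.radians(yaw)
T=Ro.from_matrix([[np.cos(a),np.sin(a),0],[np.sin(a),-np.cos(a),0],[0,0,-1]])
print(o["clock"],"pos",np.array(o["eef_pos"]),"j",np.array(o["joint_pos"]),"F",np.array(o["ft_force"]),np.array(o["ft_torque"]),"w",o["grip_width"])
print("rotvec",(r.inv()*T).as_rotvec(),"shift",r.inv().apply(np.array([x,y,z])-o["eef_pos"]))
E
python3 st.py 0.4605 0.1832 0.074 113.5
```

```text
clock: 4.9
eef_pos: [0.4601, 0.1836, 0.2022]
tool_rot: [0.548, 0.836, 0.007, -0.006]
ft_force: [-0.8, -0.0, 0.6]
grip_width: 0.0853
grasp_force: 0.0
4.9 pos [0.4601 0.1836 0.2022] j [ 0.3696  0.2553 -0.1028  1.2091  0.0175  1.5305] F [-0.7848 -0.0486  0.6133] [0.0045 0.003  0.0411] w 0.08525043048929289
rotvec [ 0.0043 -0.0173 -0.0002] shift [-0.0027 -0.0003  0.1281]
```

In the tool's units: 0.126 m / 0.6 = 0.21, 0.11 m / 0.6 = 0.1833, -0.017 rad / 3.1416 = -0.0054.

```bash
echo '[0.0013,-0.0054,0,-0.0017,0,0.0833,0.085,0.0013,-0.0054,0,-0.0033,0,0.15,0.085,0.0013,-0.0054,0,-0.005,0,0.1833,0.085,0.0013,-0.0054,0,-0.005,0,0.21,0.085,0.0013,-0.0054,0,-0.005,0,0.21,0.085]' | python3 jog.py; python3 st.py 0.4605 0.1832 0.074 113.5; python3 -c "
from h import *
cv2.imwrite('pics/side2.png',cv2.resize(camrig.camera('side')[200:330,230:390,::-1],None,fx=4,fy=4,interpolation=2))"
```

```text
clock: 5.52
eef_pos: [0.4595, 0.1826, 0.0741]
tool_rot: [0.548, 0.836, -0.002, -0.001]
ft_force: [-0.1, 0.2, 1.3]
grip_width: 0.0849
grasp_force: 0.0
5.525 pos [0.4595 0.1826 0.0741] j [ 0.3781  0.3845 -0.2883  0.9022  0.0004  1.539 ] F [-0.0756  0.1903  1.2992] [ 0.0295  0.0152 -0.0016] w 0.0849243594861026
rotvec [-0.0043 -0.0005 -0.0002] shift [0.0001 0.0011 0.0001]
```

View pics/side2.png

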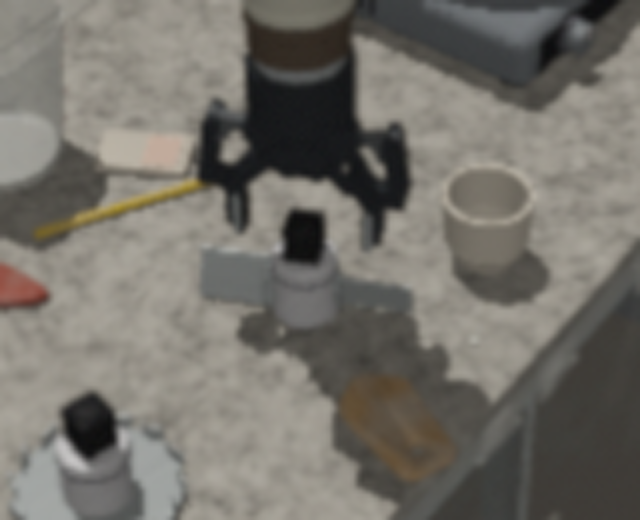

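The side view shows the open fingers straddling the grip along the blade line, clear of the cup. Next I close and lift slightly.

```bash
echo '[0,0,0,0,0,0,0.02,0,0,0,0,0,0,0.02,0,0,0,0,0,0,0.02,0,0,0,0,0,0,0.02,0,0,0,0,0,0,0.02,0,0,0,0,0,0,0.02]' | python3 jog.py; python3 st.py 0.4605 0.1832 0.074 113.5
```

```text
clock: 6.32
eef_pos: [0.461, 0.1833, 0.0753]
tool_rot: [0.547, 0.837, -0.0, -0.0]
ft_force: [-0.6, -0.3, 5.2]
grip_width: 0.0268
grasp_force: 60.3
6.325 pos [0.461  0.1833 0.0753] j [ 0.3783  0.3834 -0.2864  0.9015  0.0004  1.5366] F [-0.6457 -0.2869  5.1519] [-0.101  -0.0163  0.0189] w 0.026763183130907107
rotvec [-0.0006 -0.0004  0.0024] shift [ 0.0001 -0.0005  0.0013]
```

In the tool's units: -0.185 m / 0.6 = -0.3083, -0.15 m / 0.6 = -0.25.

```bash
echo '[0,0,0,0,0,-0.0667,0.02,0,0,0,0,0,-0.1667,0.02,0,0,0,0,0,-0.25,0.02,0,0,0,0,0,-0.3083,0.02,0,0,0,0,0,-0.3083,0.02]' | python3 jog.py; python3 st.py 0.579 -0.229 0.26 132; echo '[0,0,0,-0.0667,-0.0083,0,0.02,0,0,-0.0159,-0.1667,-0.0217,0,0.02,0,0,-0.0318,-0.2583,-0.0333,0,0.02,0,0,-0.0477,-0.35,-0.0467,0,0.02,0,0,-0.0637,-0.4417,-0.0583,0,0.02,0,0,-0.0796,-0.5333,-0.07,0,0.02,0,0,-0.0923,-0.625,-0.0833,0,0.02,0,0,-0.1028,-0.7083,-0.0933,0,0.02,0,0,-0.1028,-0.7083,-0.0933,0,0.02,0,0,-0.1028,-0.7083,-0.0933,0,0.02]' | python3 jog.py; python3 st.py 0.579 -0.229 0.26 132; python3 -c "
from h import *
b=camrig.camera('side')[90:240,270:430,::-1]
a=camrig.camera('scene')[90:240,270:430,::-1]
cv2.imwrite('pics/side3.png',cv2.resize(cv2.hconcat([a,b]),(800,375),interpolation=2))"
```

```text
clock: 6.95
eef_pos: [0.4619, 0.1837, 0.2617]
tool_rot: [0.547, 0.837, 0.001, 0.001]
ft_force: [0.7, -0.3, -3.3]
grip_width: 0.027
grasp_force: 60.1
6.95 pos [0.4619 0.1837 0.2617] j [0.3782 0.2281 0.0192 1.3594 0.0004 1.5364] F [ 0.7154 -0.2736 -3.2699] [ 0.0496 -0.0336 -0.0079] w 0.02702384018383388
rotvec [ 0.0025  0.0001 -0.3204] shift [-0.425  -0.0582  0.0014]
clock: 8.2
eef_pos: [0.5787, -0.2282, 0.2566]
tool_rot: [0.406, 0.914, -0.001, -0.004]
ft_force: [-0.2, -0.5, -1.0]
grip_width: 0.0268
grasp_force: 59.9
8.2 pos [ 0.5787 -0.2282  0.2566] j [-0.3752  0.4959  0.3942  1.4764 -0.0009  0.4607] F [-0.1528 -0.4549 -1.0273] [0.0312 0.0173 0.0071] w 0.026836167978863266
rotvec [-0.0041 -0.0061  0.0019] shift [-0.0008 -0.0003 -0.0034]
```

View pics/side3.png

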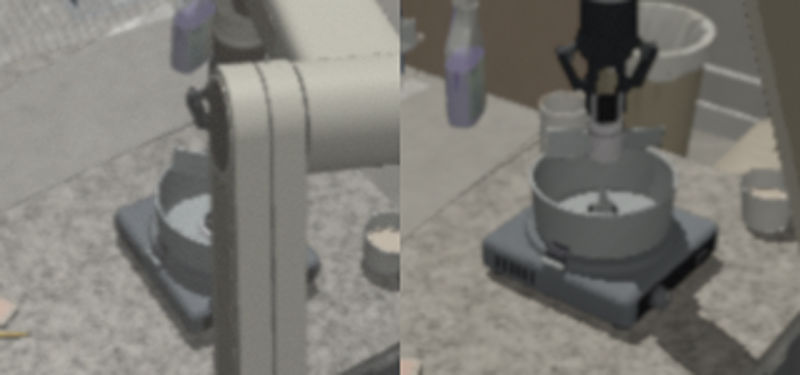

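The side view shows the paddle upright, level and centred over the bowl and spindle. Next I lower it towards the pilot nose.

In the tool's units: 0.05 m / 0.6 = 0.0833, 0.045 m / 0.6 = 0.075.

```bash
echo '[0,0,0,0,0,0.0417,0.02,0,0,0,0,0,0.075,0.02,0,0,0,0,0,0.0833,0.02,0,0,0,0,0,0.0833,0.02]' | python3 jog.py|head -2;python3 st.py 0.579 -0.229 0.26 132;  echo '[0,0,0,0,0,0.0083,0.02,0,0,0,0,0,0.0167,0.02,0,0,0,0,0,0.0233,0.02,0,0,0,0,0,0.0233,0.02]' | python3 jog.py|head -2; python3 st.py 0.579 -0.229 0.26 132
```

```text
clock: 8.8
eef_pos: [0.5797, -0.2278, 0.2098]
8.8 pos [ 0.5797 -0.2278  0.2098] j [-0.3738  0.5072  0.2916  1.3573 -0.0014  0.4602] F [ 0.8845 -0.3293 -2.1953] [-0.0041 -0.0405  0.004 ] w 0.0272021258366423
rotvec [-0.0022 -0.0013  0.0038] shift [-0.0004 -0.0014 -0.0502]
clock: 9.3
eef_pos: [0.5794, -0.2286, 0.1949]
9.3 pos [ 0.5794 -0.2286  0.1949] j [-0.3753  0.5146  0.2648  1.324  -0.0014  0.4601] F [ 0.5275  0.0923 -2.1098] [ 0.0501  0.0508 -0.0394] w 0.027180518651602845
rotvec [-0.0026 -0.0021  0.0024] shift [ 0.0001 -0.0007 -0.0651]
```

The nose has entered the bore without force. I continue to the splines.

In the tool's units: 0.01 m / 0.6 = 0.0167, 0.008 m / 0.6 = 0.0133.

```bash
echo '[0,0,0,0,0,0.0067,0.02,0,0,0,0,0,0.0133,0.02,0,0,0,0,0,0.0167,0.02,0,0,0,0,0,0.0167,0.02]' | python3 jog.py;  echo '[0,0,0,0,0,0.0033,0.02,0,0,0,0,0,0.0067,0.02,0,0,0,0,0,0.0067,0.02]' | python3 jog.py; python3 st.py 0.579 -0.229 0.26 132
```

```text
clock: 9.8
eef_pos: [0.5795, -0.2286, 0.1852]
tool_rot: [0.406, 0.914, -0.001, -0.001]
ft_force: [-0.2, -0.4, -2.0]
grip_width: 0.027
grasp_force: 59.9
clock: 10.18
eef_pos: [0.5795, -0.2286, 0.1812]
tool_rot: [0.406, 0.914, -0.001, -0.001]
ft_force: [-0.0, -0.2, -2.8]
grip_width: 0.0271
grasp_force: 59.9
10.175 pos [ 0.5795 -0.2286  0.1812] j [-0.3751  0.5214  0.2399  1.2918 -0.0014  0.46  ] F [-0.038  -0.1845 -2.7763] [0.0104 0.0232 0.0303] w 0.027066865818664396
rotvec [-0.0024 -0.0016  0.0026] shift [ 0.0002 -0.0008 -0.0788]
```

In the tool's units: 0.004 m / 0.6 = 0.0067, 0.002 m / 0.6 = 0.0033.

```bash
echo '[0,0,0,0,0,0.0033,0.02,0,0,0,0,0,0.0067,0.02,0,0,0,0,0,0.0067,0.02]' | python3 jog.py;  echo '[0,0,0,0,0,0.0033,0.02,0,0,0,0,0,0.0067,0.02,0,0,0,0,0,0.0067,0.02]' | python3 jog.py; python3 st.py 0.579 -0.229 0.26 132
```

```text
clock: 10.55
eef_pos: [0.5795, -0.2286, 0.1772]
tool_rot: [0.406, 0.914, -0.001, -0.001]
ft_force: [0.9, -0.5, -2.0]
grip_width: 0.027
grasp_force: 59.9
clock: 10.92
eef_pos: [0.5795, -0.2286, 0.1732]
tool_rot: [0.406, 0.914, -0.001, -0.001]
ft_force: [0.3, 0.1, -2.3]
grip_width: 0.0272
grasp_force: 59.9
10.925 pos [ 0.5795 -0.2286  0.1732] j [-0.3751  0.5259  0.226   1.2735 -0.0014  0.46  ] F [ 0.3268  0.1221 -2.2671] [-0.0132  0.0009 -0.0321] w 0.02716312052154428
rotvec [-0.0024 -0.0017  0.0026] shift [ 0.0002 -0.0008 -0.0868]
```

The underside is at about 0.098, below the spline tops, with no force, so it has meshed. Now I press the seal.

In the tool's units: 0.006 m / 0.6 = 0.01, 0.004 m / 0.6 = 0.0067.

```bash
echo '[0,0,0,0,0,0.0033,0.02,0,0,0,0,0,0.0067,0.02,0,0,0,0,0,0.01,0.02,0,0,0,0,0,0.01,0.02]' | python3 jog.py;  echo '[0,0,0,0,0,0.0033,0.02,0,0,0,0,0,0.0067,0.02,0,0,0,0,0,0.0067,0.02]' | python3 jog.py; python3 st.py 0.579 -0.229 0.26 132
```

```text
clock: 11.42
eef_pos: [0.5797, -0.2287, 0.1681]
tool_rot: [0.406, 0.914, -0.001, -0.001]
ft_force: [-1.0, 1.2, 2.7]
grip_width: 0.0271
grasp_force: 60.6
clock: 11.8
eef_pos: [0.5797, -0.2287, 0.1638]
tool_rot: [0.406, 0.914, -0.001, -0.001]
ft_force: [-2.2, 0.6, 5.8]
grip_width: 0.0274
grasp_force: 60.9
11.8 pos [ 0.5797 -0.2287  0.1638] j [-0.3752  0.5311  0.2098  1.2508 -0.0014  0.46  ] F [-2.1537  0.5839  5.8394] [0.1218 0.4853 0.0073] w 0.027375387390606944
rotvec [-0.0019 -0.0006  0.0026] shift [ 0.0004 -0.0009 -0.0962]
```

The seal is pushing back as expected, about 6 mm down. I go on to the boss in 1 mm steps.

In the tool's units: 0.002 m / 0.6 = 0.0033, 0.001 m / 0.6 = 0.0017.

```bash
for i in 1 2; do echo '[0,0,0,0,0,0.0017,0.02,0,0,0,0,0,0.0033,0.02,0,0,0,0,0,0.0033,0.02]' | python3 jog.py|sed -n 2,4p; done
```

```text
eef_pos: [0.5797, -0.2287, 0.162]
tool_rot: [0.406, 0.914, -0.001, -0.001]
ft_force: [-2.4, 1.0, 5.6]
eef_pos: [0.5797, -0.2288, 0.1604]
tool_rot: [0.406, 0.914, -0.001, -0.0]
ft_force: [-2.9, 0.4, 7.1]
```

```bash
for i in 1 2; do echo '[0,0,0,0,0,0.0008,0.02,0,0,0,0,0,0.0017,0.02,0,0,0,0,0,0.0017,0.02]' | python3 jog.py|sed -n 2,6p; done
```

```text
eef_pos: [0.5798, -0.2288, 0.1603]
tool_rot: [0.406, 0.914, -0.001, -0.0]
ft_force: [-4.4, 2.1, 10.4]
grip_width: 0.0269
grasp_force: 61.8
eef_pos: [0.5798, -0.2287, 0.1603]
tool_rot: [0.406, 0.914, -0.001, 0.0]
ft_force: [-5.4, 2.5, 14.0]
grip_width: 0.027
grasp_force: 62.3
```

The height stopped at 0.1603 while the force rose to 14 N, so the hub is on the boss. One check picture before handing in.

```bash
python3 -c "
from h import *
cv2.imwrite('pics/fin.png',cv2.resize(camrig.camera('side')[90:240,250:450,::-1],(800,600),interpolation=2))"; python3 st.py 0.579 -0.229 0.1603 132
```

```text
13.35 pos [ 0.5798 -0.2287  0.1603] j [-0.3751  0.532   0.2018  1.2401 -0.0015  0.46  ] F [-4.9554  1.8973 15.1682] [ 0.4446  1.3989 -0.0436] w 0.02692479166977335
rotvec [-0.0012  0.0011  0.0026] shift [ 0.0003 -0.0007 -0.    ]
```

View pics/fin.png

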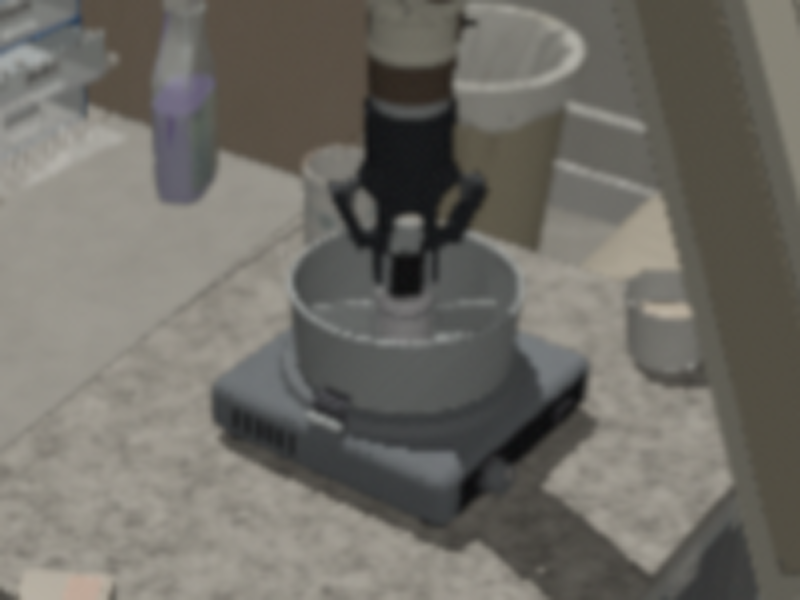

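The picture shows the paddle level and low in the bowl, with the gripper upright on the grip at (405,270).

```bash
python3 -c "
from workcell import bot, camrig, job, get_obs
print(job.job_done())"
```

```text
the job is handed in; nothing more can be done
None
```

The paddle is meshed on the spindle without forcing and pressed home on the boss (about 15 N at the wrist), still gripped and held down; I handed the job in at about 13 s, but no verdict was shown.

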